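Load the plaster rack: two spools in order, then the end cap

TASK

Load the empty plaster rack: thread the widest spool onto its rod first and slide it right up to the disc, then thread the medium spool and slide it right up against the wide one, then press the square end cap over the end of the rod, past its spring, until it is fully home. Push gently, without ramming anything against the rack, leave the narrowest spool standing in its tray, and do not disturb the gallipot, bottles and pen.

Things in the scene. Friction and masses are not known exactly. Their poses are not given: they have to be found in the camera images.
- rack: the four rubber suction feet of the plaster rack, which hold it to the table. Over them: white base plate 100 x 140 mm, top 19 mm high; at its +y end an upright 56 mm wide, 10 mm thick, top 148 mm high; from it a level rod stands out along -y, axis 115 mm above the table. Origin on the table below the rod's axis, 70 mm from the disc's face towards the tip; z up. Along -x a cutter strip, 49 mm out, 57 mm high
- rod_tip (a point): centre of the free end of the rod; axes as the rack's: a part is threaded by moving it along the rack's +y. The rod is 20 mm in diameter and 102 mm long from disc to tip; the last 4 mm taper to 13 mm
- rod_root (a point): centre of the rod where it leaves the face of the disc (48 mm diameter, 6 mm thick) on the upright, 102 mm from the tip; axes as the rack's. The rack's feet are soft: pushed along the rod, rack and rod together give 1 mm for each 1.1 N (up to 24 mm) and spring back when let go, so that a part is home only when it has been pushed until it stops on the rod
- bow_spring (a point): lowest point of the dark bow spring in the underside of the rod, 16 mm from the tip, 14 mm long, 6 mm wide, standing 4 mm proud. It yields upwards, with 6 N at first and 1 N more for each mm. The cap takes 10 to 15 N to pass it, then drags until it stops dead; 20 N of push is enough for all. Spools pass it almost freely and need only a few newtons
- wide_center (a point): centre of the widest plaster spool: white plastic spool full of beige tape, 56 mm outer diameter, 50 mm wide, round bore 26 mm right through, about 85 g. Its own y axis is the bore's axis. It starts standing on edge in the tray, its centre 31 mm above the table, its yaw as the tray's
- medium_center (a point): centre of the medium plaster spool: the same but 25 mm wide, about 50 g
- narrow_center (a point): centre of the narrowest plaster spool: the same but 14 mm wide, about 30 g; it stays where it stands in the tray
- tray: low steel tray, fixed, 124 x 280 mm, floor 3 mm thick, rim 8 mm high, with two lengthwise grey ribs (tops 9 mm above the table, inner edges 19 mm from the middle line) between which the three spools stand on edge in a row, about 85 mm apart, in any order, bores along the tray's y axis. Origin: centre of its underside
- cap_center (a point): centre of the end cap: grey plastic block 36 x 36 mm across its flats, 28 mm long along its own y, with a round blind bore 22.4 mm wide, 24 mm deep, open at its +y face; 35 g. It lies on a flat side, centre 18 mm above the table, yaw within 0.8 rad of the rack's. Fully home: the bore's bottom meets the rod's tip, the cap's centre 10 mm from the tip towards the disc; 3 mm of play is left to the spools
- gallipot: small steel gallipot, 64 mm wide and 42 mm high, standing on the table; origin under its centre; leave it alone
- amber: amber glass bottle, 52 mm wide, 105 mm high; origin under its centre; leave it alone
- squeeze: white squeeze bottle, 44 mm wide, 135 mm high; origin under its centre; leave it alone
- pen: white pen with a red cap, 115 mm long, lying on the table; origin at its plain end; leave it alone
Mind the look-alikes: they are no part of the job. What is shaped like the part that bears cap_center but pink is not meant. Leave any orange or red look-alike of the part that bears medium_center alone.

How it is judged:
On the way, in this order (a step that is already met when the one before it is completed fails the run):
1. the wide spool is on the rod and slid up to the disc (within 7 mm) (y of wide_center in the frame of rod_root between -0.032 and -0.0225 m and x of wide_center in the frame of rod_root between -0.006 and 0.006 m and z of wide_center in the frame of rod_root between -0.008 and 0.004 m and angle between the y axis of wide_center and the y axis of rod_root, either way round below 0.14 rad), for 0.2 s.
2. the medium spool is on the rod outside the wide one and slid up against it (both within 7 mm of their places) (all of step 1 and y of medium_center in the frame of rod_root between -0.0695 and -0.0595 m and x of medium_center in the frame of rod_root between -0.006 and 0.006 m and z of medium_center in the frame of rod_root between -0.008 and 0.004 m and angle between the y axis of medium_center and the y axis of rod_root, either way round below 0.14 rad), for 0.2 s.
3. the cap is pressed home over the end of the rod (y of cap_center in the frame of rod_root between -0.094 and -0.0895 m and x of cap_center in the frame of rod_root between -0.004 and 0.004 m and z of cap_center in the frame of rod_root between -0.005 and 0.004 m and angle between the y axis of cap_center and the y axis of rod_root, either way round below 0.14 rad), for 0.2 s.
At the end, for the whole second after the job is handed in: From the disc outwards: wide spool within 4.5 mm of the disc, medium spool within 4.5 mm of its place against it, end cap within 2 mm of fully home, all in line with the rod, the cap at rest (spools may rock a little on the rod); the narrow spool still in the tray, within 20 mm of its start (all of step 3 and y of wide_center in the frame of rod_root between -0.0295 and -0.0225 m and x of wide_center in the frame of rod_root between -0.006 and 0.006 m and z of wide_center in the frame of rod_root between -0.008 and 0.004 m and angle between the y axis of each of wide_center, medium_center and the y axis of rod_root, either way round below 0.14 rad and y of medium_center in the frame of rod_root between -0.067 and -0.0595 m and x of medium_center in the frame of rod_root between -0.006 and 0.006 m and z of medium_center in the frame of rod_root between -0.008 and 0.004 m and linear speed of each of wide, medium below 0.12 m/s and linear speed of cap below 0.02 m/s and distance of narrow_center from where it was at the start of the episode below 0.02 m); the robot touches nothing.
It fails at once if a spool or the cap is rammed against the rack with more than 60 N (contact force between any of wide, medium, cap and rack above 60 N).
It fails at once if the narrow spool is moved by more than 20 mm (distance of narrow_center from where it was at the start of the episode above 0.02 m).
It fails at once if the gallipot, a bottle or the pen is moved by more than 20 mm (distance of any of gallipot, amber, squeeze, pen from where it was at the start of the episode above 0.02 m).
It also fails if it takes over 72 s, if anything falls off the work surface, if the arm or the gripper's body presses on something with over 40 N, if the wrist force passes 120 N, or if a joint passes its speed limit or range.

ROBOT

A 7-joint arm with a two-finger parallel gripper is mounted at the origin on the work surface. World frame = base frame: x ahead of the robot, y to its left, z up, the work surface at z = 0. Lengths are in m, angles in rad, forces in N, time in s.
With the tool pointing down it reaches from about 0.4 to 0.85 m from the base axis. Payload 10.4 kg.
Tool frame: the origin (TCP) lies midway between the tips of the shut fingers; the grasp point (between the pads) lies bot.hold_point_z behind it (bot.hold_point_z is the distance from the TCP to the grasp point, in m); z points along the fingers, y is the line along which they close (so a half turn about z gives the same grasp; the last joint's range is limited). The gripper opens to 85 mm and grips with 20 to 120 N. Pads are 22 mm wide; open, the fingers measure 114 mm over their backs; the gripper's body (76 mm by 85 mm) begins 54 mm behind the grasp point. The pads swing forward as they close: fully open they stand 13 mm farther back than shut.
Start: joints at [1.184, 0.332, -0.065, 1.46, 0.022, 1.35, -0.088], TCP at [0.222, -0.584, 0.231] pointing down, gripper open.
Joint ranges: [-2.6, 2.6], [-0.5, 2.12], [-1.47, 1.34], [0.16, 2.42], [-1.27, 4.41], [0.06, 2.06], [-2.6, 2.6]. Speed limits (rad/s): [2.22, 2.22, 2.79, 2.79, 3.14, 3.14, 3.14].

INTERFACE

Orientations are given as a unit quaternion [w, x, y, z].
In Python, from cell import telemetry, cams, ticket, bot gives the robot as it stands.
- The arm moves only by the tool send_rows, never from a script. Its argument "moves" is a list of rows, each a list of 7 numbers: the turn, a rotation vector about the tool's x, y, z in degrees, then the shift along the tool's x, y, z in m, then the finger opening in m, from 0 to 0.0854. In form: [[rx, ry, rz, x, y, z, gripper], ...]. A call has 1 to 12 rows; each row is the pose to reach, as a shift and turn from the pose commanded when the call began, along the tool's axes at that moment; what a row does not reach only later rows make up. A row lasts 1/10 s, in which the tool goes at most 50 mm and 8.59 degrees, less where a joint would pass 70% of its speed; a pose out of reach is approached as far as the arm can. A call with a gripper value outside its range is refused whole. The fingers move at their own pace and stop on an object; "force" is the grip in N (left out, the last holds). Time passes only in rows, so rows that repeat a pose let the fingers close. It gives the time, the measured TCP pose, the force, the opening and the grip force at its end, in the units of the state.
- telemetry.state(): the state, without advancing time (a new reading comes with each control period).
- cams.camera(name): name is "scene" or "top" or "wrist"; returns the picture (400x640x3 uint8, blue, green, red); there is no depth.
- cams.calibration(name): a dict with "fx", "fy", "cx", "cy" (pixels), "position" and "rotation" of the camera in the world. Camera axes: x right, y down, z forward; pixel columns grow to the right and rows downward; lengths in m; the calibration is good to about 2 mm. A picture is of the moment at which its call begins: read the wrist's pose just before it. calibration takes no time and is no camera call; for the wrist camera it gives the pose at the moment of the call.
- ticket.sign_off(): hands the job in; it is judged then, once.
The state is a dict: "time": time; "joints": joint angles; "qvel": joint speeds; "joint_torque": joint torques, N m; "tool_pos": TCP position; "tcp_rot": TCP orientation; "force": force on the tool from outside, world axes, zero at the start; "moment": the same for the moment, N m; "finger_gap": opening from 0.0 (shut) to 1.0 (fully open); "grip_force": force on a finger pad.
Only numpy, scipy, OpenCV 4.12 (cv2) and the standard library are available. Lean on these libraries where they do the work, as an engineer would, in place of code of your own. Each camera call takes 0.05 s, during which the arm holds its last target. There are 200 camera calls.

## Working session

There is one attempt and no reset: what is moved stays moved. The work goes in short steps, Python scripts to look and compute and a tool call to move; the robot and the scene stay as the last step left them, time stands still between calls to the robot, and variables do not carry over. Pictures are saved under pics/ and viewed, at most 10 in all, crops included, and the job is handed in when it is done.

Besides the shell and the picture viewer there is one more tool, called after "Request:" as name(argument=value, ...) on one line, values as JSON. send_rows: Moves the arm, as the interface text tells. Its arguments: {"type":"object","properties":{"moves":{"type":"array","items":{"type":"array","items":{"type":"number"}}},"force":{"type":"number"}},"required":["moves"]}

```bash
ls; mkdir -p pics; python3 - <<'E'
from cell import telemetry,cams,ticket,bot
import cv2,numpy as np
print(telemetry.state(),bot.hold_point_z)
for n in("scene","top","wrist"):
    c=cams.calibration(n);print(n,c)
    im=cams.camera(n);cv2.imwrite(f"pics/{n}0.png",im)
E
```

```text
pics
{'time': 0.0, 'joints': array([ 1.18440162,  0.33285435, -0.0646907 ,  1.46095509,  0.02158266,
        1.34991968, -0.08849803]), 'qvel': array([ 0.00099982,  0.00157561,  0.00075967,  0.00097946,  0.00042177,
       -0.00015931,  0.00025653]), 'joint_torque': array([-8.62009779e-05, -6.25463605e+01,  4.87441092e-02, -3.91610348e+01,
        1.61072536e-02,  9.72114707e-03, -1.78366088e-05]), 'tool_pos': array([ 0.2222453 , -0.58373474,  0.23052028]), 'tcp_rot': array([-7.03500644e-04,  9.83501021e-01,  1.80901138e-01, -1.57343155e-04]), 'force': array([ 0.16938188,  1.00573016, -0.15836483]), 'moment': array([-0.03758969,  0.01806947, -0.04104459]), 'grip_force': 0.0, 'finger_gap': 0.999399593787678} 0.0187
scene {'fx': 408.67237578157756, 'fy': 408.67237578157756, 'cx': 311.0143082492084, 'cy': 199.8690856217886, 'position': array([0.95841824, 0.2310033 , 0.78317793]), 'rotation': array([-0.1502848 ,  0.50199555,  0.81290593, -0.25416312])}
top {'fx': 503.8816410998794, 'fy': 503.8816410998794, 'cx': 317.3816251058703, 'cy': 203.84686124179262, 'position': array([ 0.36614341, -0.01616347,  1.10356884]), 'rotation': array([-0.07512842,  0.73452614, -0.67109953,  0.06672706])}
wrist {'fx': 305.3775184314205, 'fy': 305.3775184314205, 'cx': 318.154670143408, 'cy': 203.78754405492677, 'position': array([ 0.30123795, -0.5552024 ,  0.37347367]), 'rotation': array([ 0.13531096,  0.81248535, -0.55930037, -0.0934965 ])}
```

View pics/top0.png

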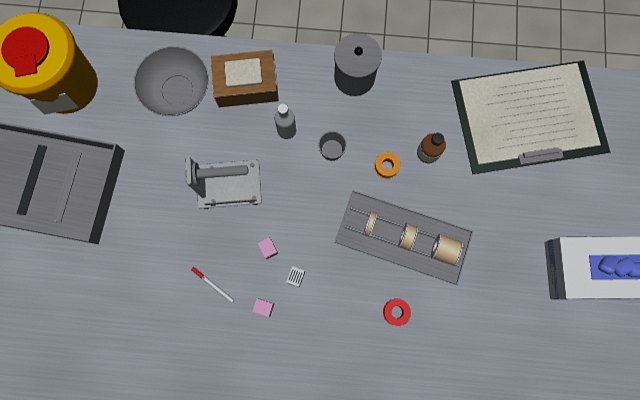

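View pics/scene0.png

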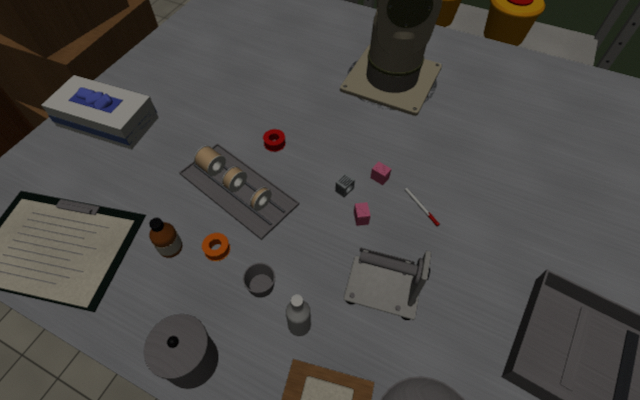

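```bash
cat > h.py <<'E'
from cell import telemetry,cams,ticket,bot
import cv2,numpy as np
from scipy.spatial.transform import Rotation as R
def rot(q): return R.from_quat(np.r_[q[1:],q[0]])
def ray(c,p):
    d=rot(c["rotation"]).apply([(p[0]-c["cx"])/c["fx"],(p[1]-c["cy"])/c["fy"],1.]);return np.array(c["position"]),d
def plane(c,p,z):
    o,d=ray(c,p);return o+d*(z-o[2])/d[2]
def cross(c1,p1,c2,p2):
    o1,d1=ray(c1,p1);o2,d2=ray(c2,p2)
    A=np.c_[d1,-d2];t=np.linalg.lstsq(A,o2-o1,rcond=None)[0]
    a,b=o1+t[0]*d1,o2+t[1]*d2;return (a+b)/2,np.linalg.norm(a-b)
def proj(c,P):
    v=rot(c["rotation"]).inv().apply(np.array(P)-c["position"]);return np.array([c["cx"]+c["fx"]*v[...,0]/v[...,2],c["cy"]+c["fy"]*v[...,1]/v[...,2]]).T
def go(P,yaw=None):
    "tool pointing down, tool y (closing) at world angle yaw (deg, mod 180) -> row"
    s=telemetry.state();r=rot(s["tcp_rot"])
    if yaw is None: return np.round(r.inv().apply(np.array(P)-s["tool_pos"]),4)
    y0=r.apply([0,1,0]);best=None
    for k in (0,180):
        a=np.radians(yaw+k);y=np.array([np.cos(a),np.sin(a),0]);z=np.array([0,0,-1.]);x=np.cross(y,z)
        v=(r.inv()*R.from_matrix(np.c_[x,y,z])).as_rotvec()
        if best is None or np.linalg.norm(v)<np.linalg.norm(best): best=v
    return np.round(np.degrees(best),2),np.round(r.inv().apply(np.array(P)-s["tool_pos"]),4)
E
python3 - <<'E'
from h import *
c=cams.calibration("top");s=cams.calibration("scene")
for n,p,z in [("narrow",(371,223),.031),("med",(409,236),.031),("wide",(449,248),.031),("cap",(296,276),.036),("tip",(247,170),.115),("root",(197,171),.115),("galli",(332,146),.02),("amber",(432,150),.06),("squeeze",(285,120),.07),("pen1",(192,268),0),("pen2",(232,301),0)]:
    print(n,plane(c,p,z).round(3))
print(cross(c,(296,276),s,(345,185)))
y=rot(telemetry.state()["tcp_rot"]);print(y.as_matrix().round(3))
im=cv2.imread("pics/top0.png");a=cv2.resize(im[140:330,170:490],None,fx=2.5,fy=2.5,interpolation=cv2.INTER_CUBIC);cv2.imwrite("pics/topc.png",a)
E
```

```text
narrow [ 0.552 -0.112  0.031]
med [ 0.531 -0.195  0.031]
wide [ 0.513 -0.282  0.031]
cap [0.425 0.037 0.036]
tip [0.624 0.154 0.115]
root [0.613 0.254 0.115]
galli [ 0.721 -0.014  0.02 ]
amber [ 0.718 -0.23   0.06 ]
squeeze [0.754 0.092 0.07 ]
pen1 [0.423 0.267 0.   ]
pen2 [0.361 0.171 0.   ]
(array([0.42510248, 0.03919126, 0.02023821]), np.float64(0.0024271768952386407))
[[ 0.935  0.356 -0.   ]
 [ 0.356 -0.935  0.001]
 [-0.    -0.001 -1.   ]]
```

View pics/topc.png

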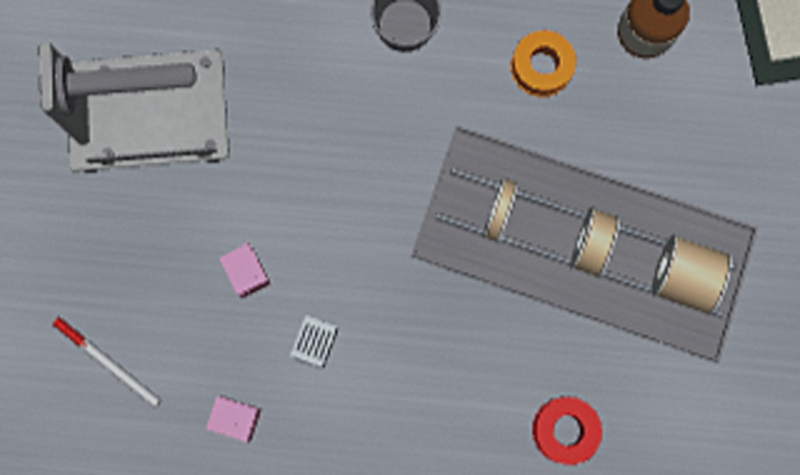

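```bash
python3 - <<'E'
from h import *
print(go([.513,-.282,.2],-13))
# colour measurement
c=cams.calibration("top");im=cv2.imread("pics/top0.png");h=cv2.cvtColor(im,cv2.COLOR_BGR2HSV)
m=cv2.inRange(h,(8,60,100),(24,170,255));m[:, :330]=0;m[:200]=0
n,l,st,ce=cv2.connectedComponentsWithStats(m)
for i in range(1,n):
    if st[i,4]>30:print(st[i],ce[i],plane(c,ce[i],.05))
E
```

```text
(array([-6.000e-02, -3.000e-02, -5.615e+01]), array([ 0.3791, -0.1786,  0.0309]))
[370 212   6  10  31] [372.80645161 215.77419355] [ 0.56480239 -0.1133218   0.05      ]
[366 221   6  14  42] [368.23809524 228.73809524] [ 0.53618368 -0.10561866  0.05      ]
[406 224  11  11  68] [411.39705882 229.        ] [ 0.54381756 -0.19638733  0.05      ]
[401 234  13  15  96] [406.82291667 242.375     ] [ 0.51459573 -0.18833501  0.05      ]
[440 235  21  19 156] [451.1474359  242.46153846] [ 0.52278423 -0.28098366  0.05      ]
[435 244  23  20 212] [445.64150943 255.61320755] [ 0.49412707 -0.27057457  0.05      ]
```

Request:
send_rows(moves=[[0, 0, -56.15, 0.379, -0.179, 0.031, 0.0854], [0, 0, -56.15, 0.379, -0.179, 0.031, 0.0854], [0, 0, -56.15, 0.379, -0.179, 0.031, 0.0854], [0, 0, -56.15, 0.379, -0.179, 0.031, 0.0854], [0, 0, -56.15, 0.379, -0.179, 0.031, 0.0854], [0, 0, -56.15, 0.379, -0.179, 0.031, 0.0854], [0, 0, -56.15, 0.379, -0.179, 0.031, 0.0854], [0, 0, -56.15, 0.379, -0.179, 0.031, 0.0854], [0, 0, -56.15, 0.379, -0.179, 0.031, 0.0854], [0, 0, -56.15, 0.379, -0.179, 0.031, 0.0854]])

```text
time: 1.15
tool_pos: [0.5151, -0.2779, 0.1998]
tcp_rot: [-0.001, 0.781, 0.625, 0.001]
force: [-0.8, -0.8, 0.7]
finger_gap: 0.997
grip_force: 0.0
```

```bash
python3 - <<'E'
from h import *
s=telemetry.state();print(s["tool_pos"],s["force"]);c=cams.calibration("wrist");im=cams.camera("wrist");cv2.imwrite("pics/w1.png",im);np.save("w1.npy",c,allow_pickle=True)
print(rot(s["tcp_rot"]).as_matrix().round(3),c["position"],rot(c["rotation"]).as_matrix().round(3))
E
```

```text
[ 0.5151432  -0.27786373  0.19978442] [-0.77857546 -0.78668508  0.67683591]
[[ 0.219  0.976  0.   ]
 [ 0.976 -0.219  0.002]
 [ 0.002 -0.    -1.   ]] [ 0.53409896 -0.19750867  0.34281761] [[ 0.976 -0.206 -0.07 ]
 [-0.218 -0.924 -0.316]
 [ 0.     0.323 -0.946]]
```

View pics/w1.png

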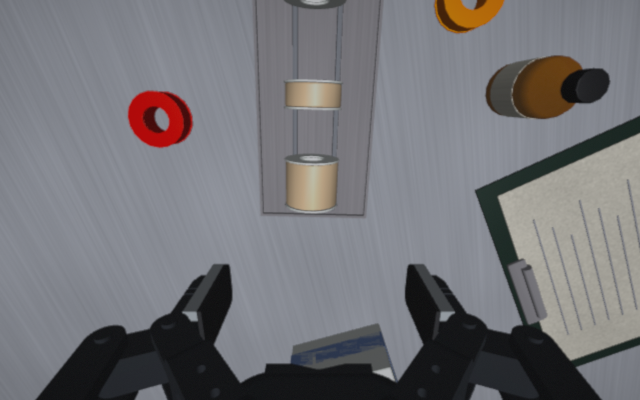

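```bash
python3 - <<'E'
from h import *
c=np.load("w1.npy",allow_pickle=True).item()
im=cv2.imread("pics/w1.png");h=cv2.cvtColor(im,cv2.COLOR_BGR2HSV)
m=cv2.inRange(h,(8,45,90),(26,190,255));m[:,:270]=0;m[:,350:]=0;m[260:]=0
n,l,st,ce=cv2.connectedComponentsWithStats(m)
for i in range(1,n):
    if st[i,4]>30:
        x,y,w,hh=st[i,:4];print(st[i],ce[i])
        for col in(x+.15*w,x+w/2,x+.85*w):
            cc=np.where(l[:,int(col)]==i)[0];print(int(col),cc.min(),cc.max())
print("wide col profile");
for r in range(148,216,2):print(r,im[r,312].tolist(),end=" ")
g=cv2.cvtColor(im,cv2.COLOR_BGR2GRAY)
for r0 in (185,):
  print("\nrow",g[r0,255:375].tolist())
E
```

```text
[ 286   82   55   25 1098] [312.32422587  94.25409836]
294 82 106
313 83 106
332 83 106
[ 286  163   52   48 2016] [310.75595238 186.88045635]
293 164 207
312 197 209
330 165 207
wide col profile
148 [129, 123, 124] 150 [129, 123, 125] 152 [127, 121, 123] 154 [97, 95, 94] 156 [165, 163, 162] 158 [180, 178, 176] 160 [157, 155, 153] 162 [98, 97, 95] 164 [175, 174, 173] 166 [142, 164, 171] 168 [165, 186, 188] 170 [165, 185, 187] 172 [166, 186, 188] 174 [165, 186, 188] 176 [165, 186, 188] 178 [164, 185, 188] 180 [164, 186, 188] 182 [163, 185, 188] 184 [162, 185, 188] 186 [161, 184, 188] 188 [160, 184, 188] 190 [159, 184, 189] 192 [158, 183, 188] 194 [157, 183, 188] 196 [156, 183, 188] 198 [155, 183, 188] 200 [154, 182, 188] 202 [153, 182, 188] 204 [152, 181, 188] 206 [151, 181, 189] 208 [150, 180, 188] 210 [123, 141, 148] 212 [174, 172, 171] 214 [95, 91, 91] 
row [142, 142, 141, 139, 130, 120, 107, 97, 116, 120, 121, 121, 120, 120, 118, 119, 121, 120, 121, 123, 121, 119, 116, 118, 120, 120, 120, 121, 121, 118, 109, 97, 101, 111, 120, 125, 130, 134, 138, 143, 146, 149, 151, 154, 156, 158, 161, 163, 165, 167, 169, 172, 174, 177, 179, 180, 182, 183, 183, 182, 179, 177, 175, 172, 171, 168, 165, 162, 161, 158, 155, 153, 149, 146, 143, 140, 134, 128, 122, 115, 105, 96, 105, 117, 119, 120, 120, 119, 119, 119, 121, 121, 120, 120, 122, 122, 123, 124, 124, 122, 120, 120, 121, 121, 122, 123, 123, 122, 120, 114, 103, 107, 120, 130, 143, 144, 141, 139, 140, 140]
```

```bash
python3 - <<'E'
from h import *
c=np.load("w1.npy",allow_pickle=True).item()
a=plane(c,(311.5,164.5),.059);b=plane(c,(311.8,212.5),.059)
print("wide top ends",a,b,np.linalg.norm(a-b))
C=plane(c,(311.6,186),.045);print(C)
m1=plane(c,(313.3,81.5),.059);m2=plane(c,(313.3,107.5),.059);print("medium",m1,m2,np.linalg.norm(m1-m2))
im=cv2.imread("pics/w1.png",0)
# tray edges by darkest column
pts={}
for r in range(20,200,30):
    L=245+np.argmin(im[r,245:280]);Rr=350+np.argmin(im[r,350:390])
    p,q=plane(c,(L,r),.008),plane(c,(Rr,r),.008);print(r,L,Rr,p[:2].round(4),q[:2].round(4),((p+q)/2)[:2].round(4))
    pts[r]=(p+q)/2
d=(pts[20]-pts[170]);print(np.degrees(np.arctan2(d[1],d[0])))
E
```

```text
wide top ends [ 0.5154834  -0.25266377  0.059     ] [ 0.50494404 -0.29968534  0.059     ] 0.048188232804295704
[ 0.50972159 -0.27683523  0.045     ]
medium [ 0.53331382 -0.18227231  0.059     ] [ 0.52853777 -0.20316246  0.059     ] 0.021429162786786755
20 256 378 [ 0.4917 -0.114 ] [ 0.6061 -0.1395] [ 0.5489 -0.1267]
50 257 376 [ 0.4853 -0.1392] [ 0.6001 -0.1648] [ 0.5427 -0.152 ]
80 258 373 [ 0.4786 -0.1659] [ 0.5928 -0.1914] [ 0.5357 -0.1786]
110 259 371 [ 0.4714 -0.1942] [ 0.586  -0.2198] [ 0.5287 -0.207 ]
140 260 369 [ 0.4638 -0.2243] [ 0.5789 -0.25  ] [ 0.5213 -0.2371]
170 261 367 [ 0.4557 -0.2563] [ 0.5712 -0.2821] [ 0.5135 -0.2692]
76.03934833413074
```

```bash
python3 - <<'E'
from h import *
print(go([.510,-.276,.1],-13.8),go([.510,-.276,.010],-13.8))
E
```

```text
(array([-0.04, -0.03,  0.97]), array([ 0.0035, -0.0044,  0.0999])) (array([-0.04, -0.03,  0.97]), array([ 0.0034, -0.0044,  0.1899]))
```

Request:
send_rows(moves=[[0, 0, 1, 0.0035, -0.0044, 0.04, 0.0854], [0, 0, 1, 0.0035, -0.0044, 0.09, 0.0854], [0, 0, 1, 0.0035, -0.0044, 0.13, 0.0854], [0, 0, 1, 0.0035, -0.0044, 0.16, 0.0854], [0, 0, 1, 0.0035, -0.0044, 0.18, 0.0854], [0, 0, 1, 0.0035, -0.0044, 0.19, 0.0854], [0, 0, 1, 0.0035, -0.0044, 0.19, 0.0854], [0, 0, 1, 0.0035, -0.0044, 0.19, 0.0854]])

```text
time: 2.0
tool_pos: [0.5097, -0.2785, 0.0114]
tcp_rot: [0.001, 0.788, 0.615, 0.0]
force: [-0.1, -0.0, 0.7]
finger_gap: 1.004
grip_force: 0.0
```

```bash
python3 - <<'E'
from h import *
print(go([.510,-.276,.010],-13.8), telemetry.state()["force"])
E
```

```text
(array([ 0.07,  0.04, -0.25]), array([ 0.0025, -0.0003,  0.0014])) [-0.05962527 -0.04781842  0.71863169]
```

Request:
send_rows(moves=[[0, 0, 0, 0, 0, 0, 0.04], [0, 0, 0, 0, 0, 0, 0.04], [0, 0, 0, 0, 0, 0, 0.04], [0, 0, 0, 0, 0, 0, 0.04], [0, 0, 0, 0, 0, 0, 0.04], [0, 0, 0, 0, 0, 0, 0.04], [0, 0, 0, 0, 0, -0.03, 0.04], [0, 0, 0, 0, 0, -0.07, 0.04], [0, 0, 0, 0, 0, -0.12, 0.04], [0, 0, 0, 0, 0, -0.17, 0.04], [0, 0, 0, 0, 0, -0.19, 0.04], [0, 0, 0, 0, 0, -0.19, 0.04]], force=45)

```text
time: 3.2
tool_pos: [0.5111, -0.2782, 0.2047]
tcp_rot: [0.003, 0.788, 0.616, 0.001]
force: [1.3, 0.5, -1.0]
finger_gap: 0.629
grip_force: 48.3
```

```bash
python3 - <<'E'
from h import *
s=telemetry.state();print(s["grip_force"],s["tool_pos"],s["force"])
# rack measurement from top: rod axis
c=cams.calibration("top");im=cv2.imread("pics/top0.png",0)
for x in range(198,256,4):
    print(x,im[158:190,x].tolist())
u=np.array([-.11,.994,0])
P=np.array([.624,.154,.0])-u*.055
print(go([P[0],P[1],.20],6))
E
```

```text
48.311824208170435 [ 0.51112658 -0.27822237  0.20469253] [ 1.25964646  0.51793029 -0.97715318]
198 [143, 141, 141, 144, 145, 153, 107, 94, 73, 43, 39, 89, 114, 114, 114, 116, 118, 111, 98, 79, 51, 41, 43, 44, 41, 42, 43, 44, 56, 58, 59, 55]
202 [143, 141, 143, 141, 140, 138, 151, 157, 158, 159, 131, 110, 111, 112, 114, 114, 116, 108, 92, 69, 49, 53, 54, 54, 56, 55, 53, 57, 54, 55, 56, 56]
206 [142, 141, 142, 140, 141, 136, 141, 154, 156, 159, 125, 109, 111, 111, 112, 115, 113, 105, 83, 67, 143, 164, 160, 158, 161, 163, 166, 169, 166, 164, 165, 168]
210 [142, 141, 139, 141, 142, 121, 142, 158, 125, 111, 102, 107, 111, 113, 113, 112, 113, 100, 74, 79, 145, 164, 156, 153, 157, 156, 156, 156, 153, 154, 157, 157]
214 [145, 142, 139, 141, 138, 149, 157, 157, 159, 133, 108, 108, 109, 112, 114, 114, 109, 95, 55, 107, 149, 157, 156, 155, 155, 154, 154, 154, 154, 157, 156, 157]
218 [147, 143, 139, 141, 137, 148, 156, 157, 162, 124, 105, 109, 110, 113, 111, 113, 107, 89, 53, 137, 162, 157, 157, 157, 158, 158, 158, 157, 158, 155, 159, 159]
222 [143, 144, 140, 140, 115, 141, 155, 155, 158, 119, 1
[... 780 characters left out ...]
149, 154, 155, 156, 117, 102, 113, 113, 114, 114, 112, 105, 99, 73, 141, 164, 158, 160, 160, 161, 158, 158, 158, 156, 156, 156, 159, 161, 161]
246 [142, 143, 117, 139, 158, 155, 159, 121, 89, 106, 113, 112, 108, 104, 91, 70, 87, 145, 161, 156, 157, 156, 159, 159, 158, 160, 160, 160, 161, 161, 158, 161]
250 [139, 142, 156, 156, 154, 132, 113, 107, 134, 155, 159, 154, 157, 157, 156, 156, 156, 156, 156, 156, 156, 155, 156, 155, 158, 156, 158, 159, 158, 156, 156, 159]
254 [145, 143, 151, 155, 154, 159, 132, 118, 147, 155, 155, 154, 154, 151, 151, 154, 157, 159, 156, 156, 153, 154, 154, 156, 158, 158, 160, 156, 158, 156, 157, 158]
(array([  0.36,   0.19, -20.  ]), array([0.3951, 0.024 , 0.004 ]))
```

Request:
send_rows(moves=[[0.3, 0.2, -20, 0.395, 0.024, 0.0, 0.04], [0.3, 0.2, -20, 0.395, 0.024, 0.0, 0.04], [0.3, 0.2, -20, 0.395, 0.024, 0.0, 0.04], [0.3, 0.2, -20, 0.395, 0.024, 0.0, 0.04], [0.3, 0.2, -20, 0.395, 0.024, 0.0, 0.04], [0.3, 0.2, -20, 0.395, 0.024, 0.0, 0.04], [0.3, 0.2, -20, 0.395, 0.024, 0.0, 0.04], [0.3, 0.2, -20, 0.395, 0.024, 0.0, 0.04], [0.3, 0.2, -20, 0.395, 0.024, 0.0, 0.04], [0.3, 0.2, -20, 0.395, 0.024, 0.0, 0.04], [0.3, 0.2, -20, 0.395, 0.024, 0.0, 0.04]])

```text
time: 4.3
tool_pos: [0.628, 0.0985, 0.1994]
tcp_rot: [-0.003, 0.67, 0.743, -0.001]
force: [0.2, -0.8, -0.1]
finger_gap: 0.63
grip_force: 48.2
```

```bash
python3 - <<'E'
from h import *
s=telemetry.state();print(s["tool_pos"],s["force"],rot(s["tcp_rot"]).as_matrix().round(3));c=cams.calibration("wrist");im=cams.camera("wrist");cv2.imwrite("pics/w2.png",im);np.save("w2.npy",c,allow_pickle=True)
im=cams.camera("scene");cv2.imwrite("pics/s2.png",im)
E
```

```text
[0.62802872 0.09854993 0.19936808] [ 0.23871289 -0.78220036 -0.07303918] [[-0.103  0.995 -0.006]
 [ 0.995  0.103  0.003]
 [ 0.003 -0.006 -1.   ]]
```

View pics/w2.png

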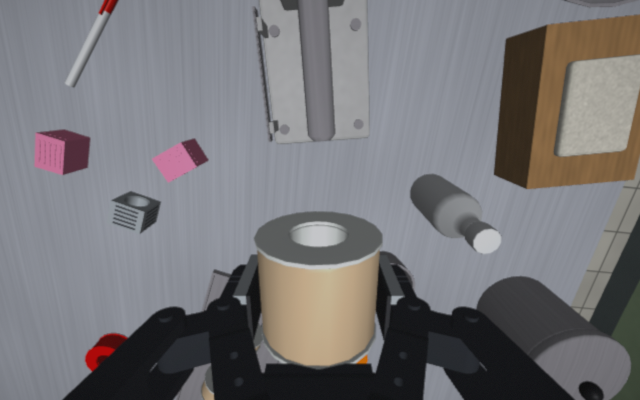

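```bash
python3 - <<'E'
from h import *
c=np.load("w2.npy",allow_pickle=True).item();t=cams.calibration("top")
im=cv2.imread("pics/w2.png",0);print("cam",c["position"])
for r in(30,60,90,110,122,128,132):
    g=np.abs(np.diff(cv2.GaussianBlur(im,(3,3),0)[r].astype(int)))
    print(r,[ (i,int(g[i])) for i in range(285,355) if g[i]>8])
print("col",[(r,int(im[r,320])) for r in range(126,150)])
print("bore row",[(x,int(im[235,x])) for x in range(250,392,3)])
im=cv2.imread("pics/top0.png",0)
for p in((206,172.7),(224,170.7),(242,169.4),(249,168.5)):print(plane(t,p,.115))
E
```

```text
cam [0.62093763 0.18037315 0.34251869]
30 [(297, 13), (298, 27), (299, 22), (328, 12), (329, 24), (330, 16), (351, 11), (352, 9)]
60 [(300, 23), (301, 29), (302, 9), (330, 21), (331, 24), (332, 10)]
90 [(302, 18), (303, 28), (304, 17), (331, 10), (332, 25), (333, 21)]
110 [(304, 21), (305, 27), (306, 9), (333, 25), (334, 22)]
122 [(305, 22), (306, 27), (333, 21), (334, 27), (335, 13), (352, 9), (353, 13)]
128 [(288, 12), (289, 15), (305, 15), (306, 24), (307, 16), (333, 11), (334, 25), (335, 22)]
132 [(287, 11), (288, 11), (306, 23), (307, 26), (333, 9), (334, 24), (335, 23)]
col [(126, 123), (127, 123), (128, 123), (129, 123), (130, 124), (131, 124), (132, 124), (133, 124), (134, 125), (135, 123), (136, 123), (137, 122), (138, 118), (139, 116), (140, 116), (141, 128), (142, 141), (143, 145), (144, 146), (145, 146), (146, 146), (147, 146), (148, 146), (149, 146)]
bore row [(250, 144), (253, 146), (256, 93), (259, 91), (262, 91), (265, 91), (268, 91), (271, 91), (274, 91), (277, 91), (280, 91), (283, 91), (286, 91), (289, 87), (292, 118), (295, 142), (298, 160), (301, 177), (304, 184), (307, 189), (310, 193), (313, 197), (316, 197), (319, 197), (322, 197), (325, 196), (328, 192), (331, 188), (334, 184), (337, 172), (340, 154), (343, 136), (346, 103), (349, 90), (352, 91), (355, 91), (358, 91), (361, 91), (364, 91), (367, 92), (370, 91), (373, 91), (376, 91), (379, 91), (382, 123), (385, 152), (388, 150), (391, 149)]
[0.61073634 0.23576354 0.115     ]
[0.61817745 0.19989892 0.115     ]
[0.62416686 0.16380591 0.115     ]
[0.62732192 0.14985876 0.115     ]
```

```bash
cat >> h.py <<'E'
E
python3 - <<'E'
from h import *
c=np.load("w2.npy",allow_pickle=True).item()
P=[plane(c,p,.115) for p in((314.4,30),(316.4,60),(318.3,90),(319.7,110),(320.2,122),(320.8,132))]
for p in P:print(p.round(4))
d=P[0]-P[-1];print("yaw",np.degrees(np.arctan2(d[1],d[0])))
print("tip",plane(c,(320.8,139),.12))
# held spool: front face centre: bore centre pixel (318.5,235); face edges cols 255.5..382.5
s=telemetry.state();T=rot(s["tcp_rot"]);
for n,p in(("bore",(318.8,235)),("face",(319,238))):
    o,dd=ray(c,p)
    # plane: perpendicular to tool x, 25mm+ ahead
    xa=T.apply([1,0,0]);q=s["tool_pos"]+xa*.025;t=((q-o)@xa)/(dd@xa);h=o+t*dd;print(n,h,T.inv().apply(h-s["tool_pos"]))
E
```

```text
[0.6127 0.2234 0.115 ]
[0.6158 0.2056 0.115 ]
[0.6191 0.1868 0.115 ]
[0.6215 0.1736 0.115 ]
[0.6227 0.1654 0.115 ]
[0.6239 0.1584 0.115 ]
yaw 99.8191013965414
tip [0.62439432 0.15403558 0.12      ]
bore [0.62656578 0.12296217 0.21663693] [ 0.025       0.00078985 -0.0166462 ]
face [0.62666544 0.12296163 0.21977456] [ 0.025       0.00087308 -0.01978431]
```

```bash
python3 - <<'E'
from h import *
print(go([.6333,.0997,.095],10))
E
```

```text
(array([-0.28, -0.21, -4.14]), array([0.0008, 0.0057, 0.1049]))
```

Request:
send_rows(moves=[[-0.3, -0.2, -4.1, 0.0, 0.0057, 0.03, 0.04], [-0.3, -0.2, -4.1, 0.0, 0.0057, 0.07, 0.04], [-0.3, -0.2, -4.1, 0.0, 0.0057, 0.095, 0.04], [-0.3, -0.2, -4.1, 0.0, 0.0057, 0.105, 0.04], [-0.3, -0.2, -4.1, 0.0, 0.0057, 0.105, 0.04], [-0.3, -0.2, -4.1, 0.0, 0.0057, 0.105, 0.04]])

```text
time: 5.0
tool_pos: [0.6343, 0.1006, 0.0968]
tcp_rot: [0.001, 0.642, 0.766, 0.001]
force: [0.2, -0.4, -1.3]
finger_gap: 0.63
grip_force: 48.3
```

```bash
python3 - <<'E'
from h import *
s=telemetry.state();print(s["tool_pos"],s["force"],rot(s["tcp_rot"]).as_matrix().round(3));c=cams.calibration("wrist");im=cams.camera("wrist");np.save("w3.npy",c,allow_pickle=True)
i2=cams.camera("scene");cv2.imwrite("pics/w3.png",np.hstack([im[0:330,200:440],cv2.resize(i2[200:320,320:460],None,fx=2.75,fy=2.75)]));cv2.imwrite("pics/w3f.png",im);cv2.imwrite("pics/s3f.png",i2)
E
```

```text
[0.63428576 0.10060942 0.09680873] [ 0.19928234 -0.40013297 -1.26925823] [[-0.174  0.985  0.003]
 [ 0.985  0.174  0.001]
 [ 0.001  0.003 -1.   ]]
```

View pics/w3.png

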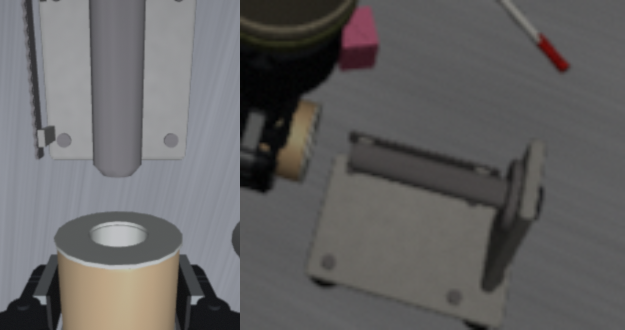

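Request:
send_rows(moves=[[0, 0, 0, 0.01, 0.0, 0.002, 0.04], [0, 0, 0, 0.02, 0.0, 0.002, 0.04], [0, 0, 0, 0.025, 0.0, 0.002, 0.04], [0, 0, 0, 0.03, 0.0, 0.002, 0.04], [0, 0, 0, 0.035, 0.0, 0.002, 0.04], [0, 0, 0, 0.04, 0.0, 0.002, 0.04], [0, 0, 0, 0.045, 0.0, 0.002, 0.04], [0, 0, 0, 0.05, 0.0, 0.002, 0.04], [0, 0, 0, 0.05, 0.0, 0.002, 0.04]])

```text
time: 6.0
tool_pos: [0.6244, 0.1512, 0.0934]
tcp_rot: [-0.0, 0.642, 0.767, 0.001]
force: [-0.0, -0.1, 0.1]
finger_gap: 0.636
grip_force: 48.3
```

```bash
python3 - <<'E'
from h import *
s=telemetry.state();print(s["tool_pos"],s["force"],s["moment"],rot(s["tcp_rot"]).inv().apply(s["force"]))
im=cams.camera("wrist");cv2.imwrite("pics/w4.png",im[0:330,200:440]);cv2.imwrite("pics/w4f.png",im)
E
```

```text
[0.62443683 0.15118087 0.09337202] [-0.02937743 -0.11323265  0.06380637] [0.0175463  0.01173491 0.05445131] [-0.10618927 -0.04882114 -0.06400197]
```

View pics/w4.png

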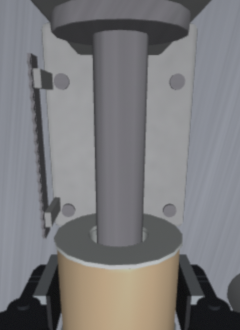

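Request:
send_rows(moves=[[0, 0, 0, 0.01, 0.0, -0.001, 0.04], [0, 0, 0, 0.02, 0.0, -0.001, 0.04], [0, 0, 0, 0.03, 0.0, -0.001, 0.04], [0, 0, 0, 0.04, 0.0, -0.001, 0.04], [0, 0, 0, 0.05, 0.0, -0.001, 0.04], [0, 0, 0, 0.058, 0.0, -0.001, 0.04], [0, 0, 0, 0.065, 0.0, -0.001, 0.04], [0, 0, 0, 0.07, 0.0, -0.001, 0.04], [0, 0, 0, 0.074, 0.0, -0.001, 0.04], [0, 0, 0, 0.074, 0.0, -0.001, 0.04]])

```text
time: 7.05
tool_pos: [0.6116, 0.2235, 0.0944]
tcp_rot: [-0.0, 0.642, 0.767, 0.001]
force: [0.2, -0.1, -0.2]
finger_gap: 0.632
grip_force: 48.3
```

Request:
send_rows(moves=[[0, 0, 0, 0.003, 0.0, 0, 0.04], [0, 0, 0, 0.006, 0.0, 0, 0.04], [0, 0, 0, 0.008, 0.0, 0, 0.04], [0, 0, 0, 0.008, 0.0, 0, 0.04]])

```text
time: 7.45
tool_pos: [0.6106, 0.2301, 0.0944]
tcp_rot: [0.0, 0.642, 0.766, 0.0]
force: [0.5, -4.8, 0.2]
finger_gap: 0.632
grip_force: 48.3
```

```bash
python3 - <<'E'
from h import *
s=telemetry.state();print(s["tool_pos"],rot(s["tcp_rot"]).inv().apply(s["force"]))
im=cams.camera("wrist");cv2.imwrite("pics/w5.png",im[0:330,150:490])
E
```

```text
[0.61058307 0.23012961 0.09435086] [-4.79117032 -0.29735495 -0.23396833]
```

View pics/w5.png

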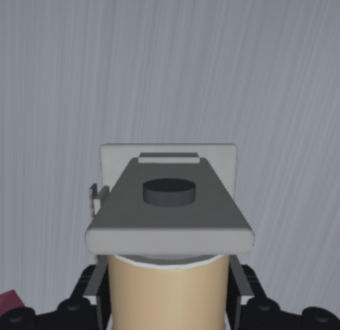

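Request:
send_rows(moves=[[0, 0, 0, -0.002, 0.0, 0, 0.04], [0, 0, 0, -0.004, 0.0, 0, 0.04], [0, 0, 0, -0.004, 0.0, 0.001, 0.06], [0, 0, 0, -0.004, 0.0, 0.001, 0.0854], [0, 0, 0, -0.004, 0.0, 0.001, 0.0854], [0, 0, 0, -0.004, 0.0, 0.001, 0.0854], [0, 0, 0, -0.004, 0.0, -0.03, 0.0854], [0, 0, 0, -0.004, 0.0, -0.07, 0.0854], [0, 0, 0, -0.004, 0.0, -0.11, 0.0854], [0, 0, 0, -0.004, 0.0, -0.11, 0.0854]])

```text
time: 8.5
tool_pos: [0.613, 0.2285, 0.2109]
tcp_rot: [0.002, 0.642, 0.767, 0.005]
force: [-0.1, 0.5, 0.1]
finger_gap: 1.0
grip_force: 0.0
```

```bash
python3 - <<'E'
from h import *
s=telemetry.state();print(s["tool_pos"],s["force"])
im=cams.camera("scene");cv2.imwrite("pics/s6.png",im)
im=cams.camera("top");cv2.imwrite("pics/t6.png",im)
print(go([.531,-.193,.2],-13.8))
E
```

```text
[0.61300904 0.22851598 0.21086066] [-0.08821106  0.48107657  0.06285828]
(array([ 0.15, -0.1 , 23.9 ]), array([-0.3996, -0.1527,  0.0044]))
```

Request:
send_rows(moves=[[0.1, 0, 23.9, -0.4, -0.153, 0.004, 0.0854], [0.1, 0, 23.9, -0.4, -0.153, 0.004, 0.0854], [0.1, 0, 23.9, -0.4, -0.153, 0.004, 0.0854], [0.1, 0, 23.9, -0.4, -0.153, 0.004, 0.0854], [0.1, 0, 23.9, -0.4, -0.153, 0.004, 0.0854], [0.1, 0, 23.9, -0.4, -0.153, 0.004, 0.0854], [0.1, 0, 23.9, -0.4, -0.153, 0.004, 0.0854], [0.1, 0, 23.9, -0.4, -0.153, 0.004, 0.0854], [0.1, 0, 23.9, -0.4, -0.153, 0.004, 0.0854], [0.1, 0, 23.9, -0.4, -0.153, 0.004, 0.0854], [0.1, 0, 23.9, -0.4, -0.153, 0.004, 0.0854], [0.1, 0, 23.9, -0.4, -0.153, 0.004, 0.0854]])

```text
time: 9.8
tool_pos: [0.5305, -0.1922, 0.1992]
tcp_rot: [-0.001, 0.786, 0.618, -0.0]
force: [0.0, 0.4, 0.1]
finger_gap: 1.001
grip_force: 0.0
```

```bash
python3 - <<'E'
from h import *
s=telemetry.state();print(s["tool_pos"])
c=cams.calibration("wrist");im=cams.camera("wrist");cv2.imwrite("pics/w7.png",im);h=cv2.cvtColor(im,cv2.COLOR_BGR2HSV)
m=cv2.inRange(h,(8,45,90),(26,190,255));m[:,:250]=0;m[:,390:]=0;m[260:]=0
n,l,st,ce=cv2.connectedComponentsWithStats(m)
for i in range(1,n):
    if st[i,4]>100:
        x,y,w,hh=st[i,:4];a=plane(c,(x+w/2,y-.5),.058);b=plane(c,(x+w/2,y+hh+.5),.058);print(st[i],ce[i],a,b,(a+b)/2,np.linalg.norm(a-b))
print(go([.531,-.193,.01],-13.8))
# wide on rod in top picture: tape region
t=cams.calibration("top");im=cv2.imread("pics/t6.png");h=cv2.cvtColor(im,cv2.COLOR_BGR2HSV);m=cv2.inRange(h,(8,45,90),(26,190,255))[140:200,180:270]
ys,xs=np.where(m>0);print(xs.min()+180,xs.max()+180,ys.min()+140,ys.max()+140,[plane(t,(x+180,ys.mean()+140),.135).round(3) for x in(xs.min(),xs.max())])
E
```

```text
[ 0.53050936 -0.19219145  0.19918915]
[291  91  55  12 542] [317.7896679   96.35424354] [ 0.55278812 -0.10501237  0.058     ] [ 0.55025185 -0.11549105  0.058     ] [ 0.55151999 -0.11025171  0.058     ] 0.010781249097316344
[292 177  51  23 890] [317.02359551 188.71348315] [ 0.53375146 -0.17960592  0.058     ] [ 0.52805281 -0.20304144  0.058     ] [ 0.53090213 -0.19132368  0.058     ] 0.02411842115702612
(array([-0.11, -0.08,  0.13]), array([-0.0011,  0.001 ,  0.1894]))
204 228 140 174 [array([0.646, 0.24 , 0.135]), array([0.65 , 0.192, 0.135])]
```

Request:
send_rows(moves=[[0, 0, 0, 0.0, 0.0005, 0.05, 0.0854], [0, 0, 0, 0.0, 0.0005, 0.1, 0.0854], [0, 0, 0, 0.0, 0.0005, 0.14, 0.0854], [0, 0, 0, 0.0, 0.0005, 0.17, 0.0854], [0, 0, 0, 0.0, 0.0005, 0.189, 0.0854], [0, 0, 0, 0.0, 0.0005, 0.189, 0.0854], [0, 0, 0, 0.0, 0.0005, 0.189, 0.04], [0, 0, 0, 0.0, 0.0005, 0.189, 0.04], [0, 0, 0, 0.0, 0.0005, 0.189, 0.04], [0, 0, 0, 0.0, 0.0005, 0.189, 0.04], [0, 0, 0, 0.0, 0.0005, 0.189, 0.04], [0, 0, 0, 0.0, 0.0005, 0.189, 0.04]], force=45)

```text
time: 11.05
tool_pos: [0.5318, -0.1938, 0.0125]
tcp_rot: [0.0, 0.787, 0.617, 0.001]
force: [-2.2, 1.7, 6.7]
finger_gap: 0.633
grip_force: 48.1
```

Request:
send_rows(moves=[[0, 0, 0, 0, 0, 0, 0.04], [0, 0, 0, 0, 0, -0.03, 0.04], [0, 0, 0, 0, 0, -0.07, 0.04], [0, 0, 0, 0, 0, -0.12, 0.04], [0, 0, 0, 0, 0, -0.17, 0.04], [0, 0, 0, 0, 0, -0.19, 0.04], [0, 0, 0, 0, 0, -0.19, 0.04]])

```text
time: 11.75
tool_pos: [0.5327, -0.1945, 0.2054]
tcp_rot: [0.002, 0.787, 0.617, 0.002]
force: [0.5, -0.3, -0.6]
finger_gap: 0.632
grip_force: 47.6
```

```bash
python3 - <<'E'
from h import *
s=telemetry.state();print(s["tool_pos"])
u=np.array([-.1736,.9848]);tip=np.array([.6246,.154]);P=tip-u*.055
print(P,go([*P,.20],10),go([*P,.095],10))
E
```

```text
[ 0.53270659 -0.19449412  0.20535317]
[0.634148 0.099836] (array([  0.33,   0.1 , -23.81]), array([0.31  , 0.0282, 0.0054])) (array([  0.33,   0.1 , -23.81]), array([0.3101, 0.0276, 0.1104]))
```

Request:
send_rows(moves=[[0.3, 0.1, -23.8, 0.31, 0.028, 0.005, 0.04], [0.3, 0.1, -23.8, 0.31, 0.028, 0.005, 0.04], [0.3, 0.1, -23.8, 0.31, 0.028, 0.005, 0.04], [0.3, 0.1, -23.8, 0.31, 0.028, 0.005, 0.04], [0.3, 0.1, -23.8, 0.31, 0.028, 0.005, 0.04], [0.3, 0.1, -23.8, 0.31, 0.028, 0.005, 0.04], [0.3, 0.1, -23.8, 0.31, 0.028, 0.005, 0.04], [0.3, 0.1, -23.8, 0.31, 0.028, 0.04, 0.04], [0.3, 0.1, -23.8, 0.31, 0.028, 0.08, 0.04], [0.3, 0.1, -23.8, 0.31, 0.028, 0.11, 0.04], [0.3, 0.1, -23.8, 0.31, 0.028, 0.11, 0.04], [0.3, 0.1, -23.8, 0.31, 0.028, 0.11, 0.04]])

```text
time: 12.95
tool_pos: [0.6317, 0.1004, 0.0912]
tcp_rot: [-0.004, 0.643, 0.766, -0.001]
force: [0.6, -0.5, 0.7]
finger_gap: 0.63
grip_force: 47.6
```

```bash
python3 - <<'E'
from h import *
s=telemetry.state();print(s["tool_pos"],s["force"],rot(s["tcp_rot"]).as_matrix().round(3))
im=cams.camera("wrist");i2=cams.camera("scene");cv2.imwrite("pics/w8.png",np.hstack([im[0:330,150:490],cv2.resize(i2[200:320,320:460],None,fx=2.75,fy=2.75)]));cv2.imwrite("pics/w8f.png",im)
print(go([.6341,.0998,.0955],10))
E
```

```text
[0.63172198 0.1003976  0.09121157] [ 0.61037984 -0.51181641  0.66876406] [[-0.174  0.985 -0.007]
 [ 0.985  0.174  0.003]
 [ 0.004 -0.006 -1.   ]]
(array([-0.16, -0.23, -0.01]), array([-0.0012,  0.0009, -0.0023]))
```

View pics/w8.png

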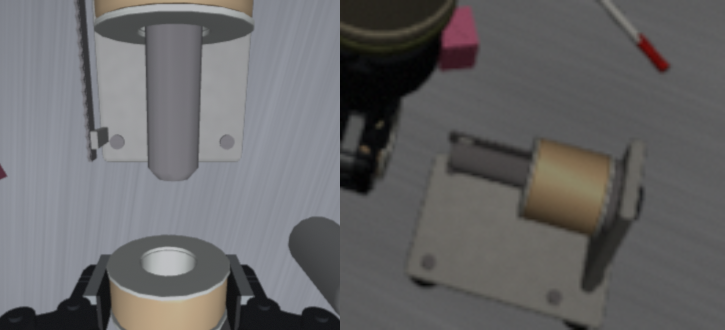

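Request:
send_rows(moves=[[-0.2, -0.2, 0, 0.0, 0.0015, -0.0023, 0.04], [-0.2, -0.2, 0, 0.01, 0.0015, -0.0023, 0.04], [-0.2, -0.2, 0, 0.02, 0.0015, -0.0023, 0.04], [-0.2, -0.2, 0, 0.025, 0.0015, -0.0023, 0.04], [-0.2, -0.2, 0, 0.025, 0.0015, -0.0023, 0.04]])

```text
time: 13.55
tool_pos: [0.6287, 0.1272, 0.0937]
tcp_rot: [-0.001, 0.642, 0.767, -0.0]
force: [1.1, 0.0, -0.8]
finger_gap: 0.633
grip_force: 47.6
```

```bash
python3 - <<'E'
from h import *
s=telemetry.state();print(s["tool_pos"],rot(s["tcp_rot"]).as_matrix().round(3))
c=cams.calibration("wrist");im=cams.camera("wrist");cv2.imwrite("pics/w9f.png",im);g=cv2.GaussianBlur(im,(3,3),0)[...,1].astype(int)
for r in(100,130,150,160,230,240,250,258,262):
    d=np.abs(np.diff(g[r]));print(r,[(i,int(d[i])) for i in range(250,390) if d[i]>12])
u=np.array([-.1736,.9848]);tip=np.array([.6246,.154]);v=s["tool_pos"][:2]-tip;print("station",v@u,"lat",v@[.9848,.1736])
E
```

```text
[0.6286838  0.12723491 0.09368003] [[-0.176  0.984 -0.002]
 [ 0.984  0.176  0.001]
 [ 0.001 -0.002 -1.   ]]
100 []
130 [(292, 23), (293, 32), (294, 15), (344, 25), (345, 27)]
150 [(292, 13), (293, 28), (294, 25), (343, 18), (344, 27), (345, 17)]
160 [(293, 25), (294, 32), (343, 24), (344, 27)]
230 [(296, 16), (340, 14), (341, 17)]
240 []
250 [(264, 13), (265, 13), (297, 13), (298, 16), (299, 14), (336, 14), (337, 13), (371, 14), (372, 13)]
258 [(386, 19), (387, 24), (388, 16)]
262 [(343, 13), (388, 21), (389, 22)]
station -0.027067208391984274 lat -0.0006246907465716703
```

Request:
send_rows(moves=[[0, 0, 0, 0.006, 0.0005, 0, 0.04], [0, 0, 0, 0.012, 0.0005, 0, 0.04], [0, 0, 0, 0.018, 0.0005, 0, 0.04], [0, 0, 0, 0.024, 0.0005, 0, 0.04], [0, 0, 0, 0.03, 0.0005, 0, 0.04], [0, 0, 0, 0.036, 0.0005, 0, 0.04], [0, 0, 0, 0.042, 0.0005, 0, 0.04], [0, 0, 0, 0.048, 0.0005, 0, 0.04], [0, 0, 0, 0.053, 0.0005, 0, 0.04], [0, 0, 0, 0.058, 0.0005, 0, 0.04], [0, 0, 0, 0.062, 0.0005, 0, 0.04], [0, 0, 0, 0.062, 0.0005, 0, 0.04]])

```text
time: 14.8
tool_pos: [0.6186, 0.1874, 0.0936]
tcp_rot: [-0.001, 0.642, 0.766, -0.0]
force: [-0.4, 0.9, -0.3]
finger_gap: 0.629
grip_force: 47.6
```

Request:
send_rows(moves=[[0, 0, 0, 0.003, 0.0, 0, 0.04], [0, 0, 0, 0.006, 0.0, 0, 0.04], [0, 0, 0, 0.006, 0.0, 0, 0.04]])

```text
time: 15.1
tool_pos: [0.6178, 0.1924, 0.0935]
tcp_rot: [-0.001, 0.643, 0.766, -0.001]
force: [0.9, -1.2, -0.8]
finger_gap: 0.627
grip_force: 47.6
```

```bash
python3 - <<'E'
from h import *
s=telemetry.state();print(s["tool_pos"],rot(s["tcp_rot"]).inv().apply(s["force"]))
u=np.array([-.1736,.9848]);tip=np.array([.6246,.154]);v=s["tool_pos"][:2]-tip;print("station",v@u,"lat",v@[.9848,.1736])
E
```

```text
[0.61783873 0.1924346  0.09354713] [-1.29191703  0.67629343  0.75972211]
station 0.039024148018325544 lat 1.375051006113908e-05
```

Push on 5 mm more until the force clearly shows contact.

Request:
send_rows(moves=[[0, 0, 0, 0.003, 0.0, 0, 0.04], [0, 0, 0, 0.005, 0.0, 0, 0.04], [0, 0, 0, 0.006, 0.0, 0, 0.04], [0, 0, 0, 0.006, 0.0, 0, 0.04]])

```text
time: 15.5
tool_pos: [0.6171, 0.1969, 0.0935]
tcp_rot: [-0.0, 0.643, 0.766, -0.001]
force: [-0.0, -6.7, 1.9]
finger_gap: 0.627
grip_force: 47.8
```

```bash
python3 - <<'E'
from h import *
s=telemetry.state();print(s["tool_pos"],rot(s["tcp_rot"]).inv().apply(s["force"]))
im=cams.camera("wrist");i2=cams.camera("scene");cv2.imwrite("pics/w10.png",np.hstack([im[0:330,150:490],cv2.resize(i2[200:320,320:460],None,fx=2.75,fy=2.75)]))
# cap measurement from top
im=cv2.imread("pics/t6.png");t=cams.calibration("top");g=cv2.cvtColor(im,cv2.COLOR_BGR2GRAY)
sub=im[258:292,280:312];h=cv2.cvtColor(sub,cv2.COLOR_BGR2HSV)
d=cv2.absdiff(sub,np.full_like(sub,np.median(sub.reshape(-1,3),axis=0).astype(np.uint8))).max(2)
m=((d>25)*255).astype(np.uint8);m=cv2.morphologyEx(m,cv2.MORPH_CLOSE,np.ones((3,3),np.uint8))
k=max(cv2.findContours(m,0,2)[0],key=cv2.contourArea);rc=cv2.minAreaRect(k);b=cv2.boxPoints(rc)+[280,258]
W=np.array([plane(t,p,.036)[:2] for p in b]);print(rc,W.round(4),W.mean(0))
E
```

```text
[0.61707491 0.19688167 0.09348809] [-6.61373569 -1.16175239 -1.85161131]
((12.0, 16.5), (33.0, 24.0), 90.0) [[0.4592 0.0747]
 [0.4638 0.0241]
 [0.3953 0.0176]
 [0.3907 0.0675]] [0.42726071 0.04598325]
```

View pics/w10.png

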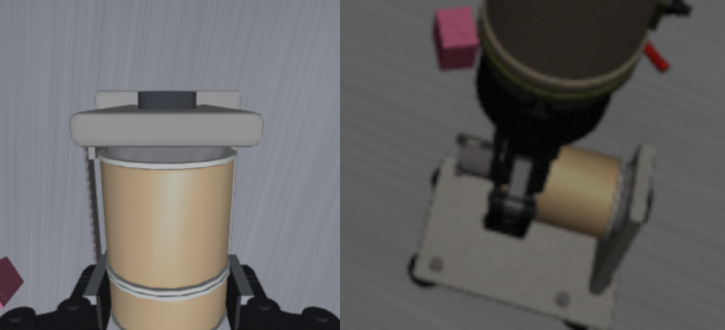

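Request:
send_rows(moves=[[0, 0, 0, -0.003, 0.0, 0, 0.04], [0, 0, 0, -0.0055, 0.0, 0, 0.04], [0, 0, 0, -0.0055, 0.0, 0.001, 0.06], [0, 0, 0, -0.0055, 0.0, 0.001, 0.0854], [0, 0, 0, -0.0055, 0.0, 0.001, 0.0854], [0, 0, 0, -0.0055, 0.0, 0.001, 0.0854], [0, 0, 0, -0.0055, 0.0, -0.03, 0.0854], [0, 0, 0, -0.0055, 0.0, -0.07, 0.0854], [0, 0, 0, -0.0055, 0.0, -0.11, 0.0854], [0, 0, 0, -0.0055, 0.0, -0.11, 0.0854]])

```text
time: 16.6
tool_pos: [0.6201, 0.1946, 0.21]
tcp_rot: [0.001, 0.643, 0.766, 0.003]
force: [0.6, 0.2, -0.2]
finger_gap: 1.002
grip_force: 0.0
```

```bash
python3 - <<'E'
from h import *
t=cams.calibration("top")
q=np.array([(308,316),(338,322),(322,367),(291,360)])/2.5+[170,140]
W=np.array([plane(t,p,.036)[:2] for p in q]);print(W.round(4),W.mean(0))
d=(W[0]+W[3]-W[1]-W[2])/2;e=(W[0]+W[1]-W[2]-W[3])/2
for v in(d,e):print(np.linalg.norm(v),np.degrees(np.arctan2(v[1],v[0])))
yaw=np.degrees(np.arctan2(d[1],d[0]))-90
print(go([.425,.038,.18],yaw), telemetry.state()["tool_pos"])
E
```

```text
[[0.4441 0.0451]
 [0.4414 0.0195]
 [0.4029 0.0292]
 [0.4063 0.0557]] [0.42369645 0.03736917]
0.026243563724556142 83.2717884588428
0.03947139801878741 -14.897264049923853
(array([ 0.38, -0.18, 16.74]), array([-0.1204, -0.2196,  0.0282])) [0.62012357 0.19458686 0.20997523]
```

Request:
send_rows(moves=[[0.4, -0.2, 23, -0.12, -0.22, 0.01, 0.0854], [0.4, -0.2, 23, -0.12, -0.22, 0.01, 0.0854], [0.4, -0.2, 23, -0.12, -0.22, 0.01, 0.0854], [0.4, -0.2, 23, -0.12, -0.22, 0.01, 0.0854], [0.4, -0.2, 23, -0.12, -0.22, 0.01, 0.0854], [0.4, -0.2, 23, -0.12, -0.22, 0.01, 0.0854], [0.4, -0.2, 23, -0.12, -0.22, 0.02, 0.0854], [0.4, -0.2, 23, -0.12, -0.22, 0.02, 0.0854], [0.4, -0.2, 23, -0.12, -0.22, 0.02, 0.0854]])

```text
time: 17.5
tool_pos: [0.4226, 0.0377, 0.1835]
tcp_rot: [-0.002, 0.782, 0.623, -0.005]
force: [-0.5, 0.6, 0.1]
finger_gap: 0.998
grip_force: 0.0
```

```bash
python3 - <<'E'
from h import *
s=telemetry.state();print(s["tool_pos"],rot(s["tcp_rot"]).as_matrix().round(3))
c=cams.calibration("wrist");np.save("w11.npy",c,allow_pickle=True);im=cams.camera("wrist");cv2.imwrite("pics/w11f.png",im)
print(proj(c,[[.424,.037,.036],[.424,.037,0]]))
g=cv2.cvtColor(im,cv2.COLOR_BGR2GRAY)[140:250:2,260:380:2]
for r in range(0,g.shape[0]):print(140+2*r,' '.join(f"{v//4:2d}" for v in g[r]))
E
```

```text
[0.42256046 0.03767774 0.18348034] [[ 0.223  0.975 -0.01 ]
 [ 0.975 -0.223 -0.002]
 [-0.004 -0.009 -1.   ]]
[[319.9474028  187.2454249 ]
 [320.04900345 178.13428904]]
140 33 33 33 33 33 33 34 33 33 33 33 34 33 33 33 33 33 33 33 34 33 33 33 33 33 34 34 34 33 33 34 33 33 34 33 33 33 34 34 33 33 33 33 33 33 34 34 34 34 33 34 33 33 34 34 33 34 33 33 33
142 33 33 33 33 33 33 33 34 33 33 33 34 33 34 33 33 33 33 33 34 33 33 33 33 33 34 34 34 34 33 34 34 33 34 33 33 33 34 34 33 33 33 33 33 33 34 34 34 34 33 34 33 33 34 34 33 34 33 33 33
144 33 33 33 34 33 33 33 34 33 33 33 34 34 33 33 33 34 33 33 34 34 33 34 33 33 33 34 34 34 33 34 34 33 34 34 33 33 33 34 33 33 33 33 33 33 34 34 34 34 33 34 33 33 34 34 33 34 34 33 34
146 33 33 33 34 33 33 33 34 33 33 33 34 34 33 34 34 34 33 33 34 34 33 34 33 33 33 34 34 34 33 33 34 33 34 34 33 33 33 34 34 33 33 33 33 33 34 34 34 34 34 34 33 33 34 34 33 33 34 33 34
148 33 33 33 34 33 33 33 34 33 33 33 34 34 33 34 34 34 33 33 33 34 33 34 33 33 33 34 34 34 34 33 34 34 34 34 34 33 33 34 34 33 33 33 33 33 33 34 34 34 34 34 33 33 33 34 33 33 34 33 33
150 33 33 33 
[... 8486 characters left out ...]
4 33 34 34 34 33 33 34 34 33 34 34 33 34 34 34 33 33 34 33 34 34 34 34 33 33 33 33 33 33 33 34 34 33 33 33 34 33 33 32 32 33 33 32 33 32 32 33 33 33
244 33 33 33 33 33 33 33 33 34 33 33 33 33 34 34 33 33 33 34 33 34 34 33 34 34 34 33 33 34 34 34 34 34 34 33 33 33 33 33 33 33 34 34 33 33 32 34 33 33 32 32 33 33 32 32 32 33 33 33 33
246 33 33 33 33 33 33 33 33 33 33 33 33 33 34 34 34 33 33 34 33 34 34 34 34 34 34 34 33 34 34 34 34 34 34 33 33 33 33 33 33 33 33 34 33 33 32 33 33 33 32 32 33 33 33 32 32 33 33 33 33
248 33 33 33 33 33 34 33 33 33 34 33 33 33 34 34 34 33 33 34 34 34 34 34 33 34 34 34 33 33 34 33 34 34 34 34 33 33 33 32 33 33 33 34 33 33 32 33 34 33 32 32 32 33 33 32 32 33 32 33 33
```

```bash
python3 - <<'E'
from h import *
c=np.load("w11.npy",allow_pickle=True).item()
W=np.array([plane(c,p,.036)[:2] for p in((302,170.7),(340,172.8),(338,199.5),(301.8,198))])
d=(W[0]+W[1]-W[2]-W[3])/2;e=(W[1]+W[2]-W[0]-W[3])/2
for v in(d,e):print(np.linalg.norm(v),np.degrees(np.arctan2(v[1],v[0])))
C=W.mean(0);print(C,go([*C,.0],-15.5),go([*C,.004],-14))
E
```

```text
0.027601691721907747 75.04288851297488
0.0365753004709711 -15.566326295608105
[0.42488715 0.0386798 ] (array([-0.51,  0.26,  2.6 ]), array([0.0023, 0.0036, 0.1836])) (array([-0.52,  0.25,  1.1 ]), array([0.0023, 0.0036, 0.1796]))
```

```bash
python3 - <<'E'
from h import *
print(go([.4241,.0358,.005],-15.3))
E
```

```text
(array([-0.51,  0.26,  2.4 ]), array([-0.0007,  0.0034,  0.1786]))
```

Request:
send_rows(moves=[[-0.5, 0.25, 2.4, -0.0007, 0.0034, 0.05, 0.0854], [-0.5, 0.25, 2.4, -0.0007, 0.0034, 0.1, 0.0854], [-0.5, 0.25, 2.4, -0.0007, 0.0034, 0.14, 0.0854], [-0.5, 0.25, 2.4, -0.0007, 0.0034, 0.165, 0.0854], [-0.5, 0.25, 2.4, -0.0007, 0.0034, 0.1785, 0.0854], [-0.5, 0.25, 2.4, -0.0007, 0.0034, 0.1785, 0.0854], [-0.5, 0.25, 2.4, -0.0007, 0.0034, 0.1785, 0.0854]], force=80)

```text
time: 18.25
tool_pos: [0.4245, 0.035, 0.0063]
tcp_rot: [0.001, 0.795, 0.606, 0.0]
force: [1.1, -0.5, 0.1]
finger_gap: 1.001
grip_force: 0.0
```

```bash
python3 - <<'E'
from h import *
print(telemetry.state()["tool_pos"],go([.4241,.0358,.005],-15.3))
E
```

```text
[0.42453695 0.03503838 0.00627336] (array([ 0.08,  0.01, -0.08]), array([ 0.0006, -0.0006,  0.0013]))
```

Request:
send_rows(moves=[[0, 0, 0, 0, 0, 0, 0.02], [0, 0, 0, 0, 0, 0, 0.02], [0, 0, 0, 0, 0, 0, 0.02], [0, 0, 0, 0, 0, 0, 0.02], [0, 0, 0, 0, 0, 0, 0.02], [0, 0, 0, 0, 0, 0, 0.02], [0, 0, 0, 0, 0, 0, 0.02], [0, 0, 0, 0, 0, 0, 0.02], [0, 0, 0, 0, 0, 0, 0.02]])

```text
time: 19.15
tool_pos: [0.4243, 0.0345, 0.0063]
tcp_rot: [0.001, 0.796, 0.606, 0.0]
force: [-2.7, -0.3, 8.7]
finger_gap: 0.41
grip_force: 79.8
```

Request:
send_rows(moves=[[0, 0, 0, 0, 0, -0.03, 0.02], [0, 0, 0, 0, 0, -0.08, 0.02], [0, 0, 0, 0, 0, -0.13, 0.02], [0, 0, 0, 0, 0, -0.18, 0.02], [0, 0, 0, 0, 0, -0.18, 0.02], [0, 0, 0, 0, 0, -0.18, 0.02]])

```text
time: 19.75
tool_pos: [0.4241, 0.0346, 0.1865]
tcp_rot: [0.002, 0.796, 0.606, 0.001]
force: [-0.2, -0.3, -1.8]
finger_gap: 0.405
grip_force: 79.8
```

```bash
python3 - <<'E'
from h import *
s=telemetry.state();print(s["tool_pos"])
u=np.array([-.1736,.9848]);tip=np.array([.6246,.154]);P=tip-u*.055
print(P,go([*P,.2],10),go([*P,.1015],10))
E
```

```text
[0.42408438 0.03461341 0.18651131]
[0.634148 0.099836] (array([  0.19,   0.1 , -25.42]), array([ 0.1187,  0.1852, -0.0129])) (array([  0.19,   0.1 , -25.42]), array([0.1188, 0.1848, 0.0856]))
```

Request:
send_rows(moves=[[0.2, 0.1, -25.4, 0.119, 0.185, -0.01, 0.02], [0.2, 0.1, -25.4, 0.119, 0.185, -0.01, 0.02], [0.2, 0.1, -25.4, 0.119, 0.185, -0.01, 0.02], [0.2, 0.1, -25.4, 0.119, 0.185, -0.01, 0.02], [0.2, 0.1, -25.4, 0.119, 0.185, -0.01, 0.02], [0.2, 0.1, -25.4, 0.119, 0.185, 0.02, 0.02], [0.2, 0.1, -25.4, 0.119, 0.185, 0.05, 0.02], [0.2, 0.1, -25.4, 0.119, 0.185, 0.08, 0.02], [0.2, 0.1, -25.4, 0.119, 0.185, 0.0855, 0.02], [0.2, 0.1, -25.4, 0.119, 0.185, 0.0855, 0.02], [0.2, 0.1, -25.4, 0.119, 0.185, 0.0855, 0.02], [0.2, 0.1, -25.4, 0.119, 0.185, 0.0855, 0.02]])

```text
time: 20.95
tool_pos: [0.6344, 0.1005, 0.1016]
tcp_rot: [-0.001, 0.643, 0.766, 0.0]
force: [-0.5, 0.5, 0.5]
finger_gap: 0.409
grip_force: 79.9
```

```bash
python3 - <<'E'
from h import *
s=telemetry.state();print(s["tool_pos"],s["force"],rot(s["tcp_rot"]).as_matrix().round(3))
c=cams.calibration("wrist");np.save("w12.npy",c,allow_pickle=True);im=cams.camera("wrist");cv2.imwrite("pics/w12f.png",im);i2=cams.camera("scene");cv2.imwrite("pics/s12f.png",i2)
g=cv2.GaussianBlur(im,(3,3),0)[...,1].astype(int)
for r in list(range(120,176,10))+list(range(200,300,8)):
    d=np.diff(g[r]);print(r,[(i,int(d[i])) for i in range(255,385) if abs(d[i])>9 and abs(d[i])>=max(abs(d[i-1]),abs(d[i+1]))])
u=np.array([-.1736,.9848]);tip=np.array([.6246,.154]);v=s["tool_pos"][:2]-tip;print("station",v@u,"lat",v@[.9848,.1736])
print("col318",[int(x) for x in g[120:300:3,318]])
E
```

```text
[0.63435234 0.10052512 0.1015868 ] [-0.48378465  0.50935686  0.51443451] [[-0.174  0.985 -0.001]
 [ 0.985  0.174  0.001]
 [ 0.001 -0.    -1.   ]]
120 [(291, -28), (341, 27)]
130 [(255, 31), (256, 31), (292, -31), (340, 27)]
140 [(272, 16), (292, -28), (340, 29), (362, -14), (376, 11)]
150 [(292, -26), (340, 29)]
160 [(293, -23), (340, 23)]
170 [(300, -16), (332, 14)]
200 []
208 []
216 []
224 []
232 [(282, -28), (353, 26)]
240 [(280, -29), (355, 27)]
248 [(278, -29), (296, 12), (339, -11), (357, 27)]
256 [(269, -27), (366, 25), (367, 25)]
264 [(257, -31), (266, 16), (274, 30), (360, -30), (369, -15), (378, 29), (379, 29)]
272 [(264, 11), (275, 29), (289, -11), (360, -36), (372, -11), (384, 35)]
280 [(261, 15), (273, -16), (277, 37), (289, -29), (345, 31), (359, -43), (362, 15), (374, -15)]
288 [(258, 15), (271, -17), (277, 46), (290, -27), (345, 24), (358, -49), (364, 17), (377, -17)]
296 [(265, 42), (271, -37), (274, -11), (277, 46), (358, -48), (361, 12), (365, 37), (370, -41)]
station -0.054355066061741446 lat 0.0003208672512393847
col318 [118, 118, 118, 118, 119, 119, 119, 119, 119, 119, 119, 119, 119, 119, 119, 119, 119, 116, 127, 143, 144, 144, 145, 145, 145, 144, 144, 143, 142, 141, 141, 141, 141, 142, 144, 140, 74, 107, 137, 163, 162, 162, 161, 160, 159, 100, 65, 131, 157, 112, 71, 150, 145, 67, 124, 153, 85, 87, 153, 109]
```

```bash
python3 - <<'E'
from h import *
c=np.load("w12.npy",allow_pickle=True).item();im=cv2.imread("pics/w12f.png",0)
print([(r,int(im[r,318])) for r in range(222,264)])
T=np.array([.63435,.10052,.1016]);u=np.array([-.1736,.9848,0])
from math import *
for f in(.0165,.018,.0195):
    for r in(226.5,259.5):
        o,d=ray(c,(318,r));t=((T+u*f-o)@u)/(d@u);print(f,r,(o+t*d)[2].round(4),end="; ")
# rod tip size check of z: rod width px and top
for z in(.113,.115,.117):
    a,b=plane(c,(292.7,150),z),plane(c,(340.7,150),z);print(z,np.linalg.norm(a-b))
E
```

```text
[(222, 144), (223, 143), (224, 144), (225, 142), (226, 128), (227, 92), (228, 67), (229, 65), (230, 79), (231, 111), (232, 123), (233, 125), (234, 132), (235, 154), (236, 162), (237, 162), (238, 162), (239, 161), (240, 161), (241, 161), (242, 161), (243, 160), (244, 160), (245, 160), (246, 160), (247, 159), (248, 159), (249, 159), (250, 158), (251, 158), (252, 157), (253, 156), (254, 138), (255, 96), (256, 68), (257, 64), (258, 63), (259, 66), (260, 89), (261, 137), (262, 154), (263, 155)]
0.0165 226.5 0.0906; 0.0165 259.5 0.1269; 0.018 226.5 0.0941; 0.018 259.5 0.1296; 0.0195 226.5 0.0976; 0.0195 259.5 0.1323; 0.113 0.020617844816310973
0.115 0.0203044590396303
0.117 0.01999107326294974
```

Request:
send_rows(moves=[[0, 0, 0, 0.01, -0.0005, -0.0015, 0.02], [0, 0, 0, 0.02, -0.0005, -0.0015, 0.02], [0, 0, 0, 0.028, -0.0005, -0.0015, 0.02], [0, 0, 0, 0.032, -0.0005, -0.0015, 0.02], [0, 0, 0, 0.035, -0.0005, -0.0015, 0.02], [0, 0, 0, 0.038, -0.0005, -0.0015, 0.02], [0, 0, 0, 0.041, -0.0005, -0.0015, 0.02], [0, 0, 0, 0.043, -0.0005, -0.0015, 0.02], [0, 0, 0, 0.043, -0.0005, -0.0015, 0.02]])

```text
time: 21.95
tool_pos: [0.6259, 0.1419, 0.1016]
tcp_rot: [-0.001, 0.643, 0.766, -0.001]
force: [1.5, -1.2, 2.3]
finger_gap: 0.408
grip_force: 80.0
```

```bash
cat > st.py <<'E'
from h import *
s=telemetry.state();u=np.array([-.1736,.9848]);tip=np.array([.6246,.154]);v=s["tool_pos"][:2]-tip
r=rot(s["tcp_rot"]).inv();print(s["time"],s["tool_pos"].round(4),"F",r.apply(s["force"]).round(1),"M",r.apply(s["moment"]).round(2),"station",(v@u).round(4),"lat",(v@[.9848,.1736]).round(4))
E
python3 st.py
```

```text
21.95 [0.6259 0.1419 0.1016] F [-1.4  1.2 -2.3] M [-0.12 -0.2   0.01] station -0.0121 lat -0.0008
```

Request:
send_rows(moves=[[0, 0, 0, 0.0, 0.0005, -0.001, 0.02], [0, 0, 0, 0.002, 0.0005, -0.001, 0.02], [0, 0, 0, 0.005, 0.0005, -0.001, 0.02], [0, 0, 0, 0.008, 0.0005, -0.001, 0.02], [0, 0, 0, 0.01, 0.0005, -0.001, 0.02], [0, 0, 0, 0.01, 0.0005, -0.001, 0.02]])

```text
time: 22.55
tool_pos: [0.6243, 0.1516, 0.1022]
tcp_rot: [-0.001, 0.643, 0.766, -0.001]
force: [0.9, -5.9, -1.4]
finger_gap: 0.407
grip_force: 79.8
```

```bash
python3 st.py
```

```text
22.55 [0.6243 0.1516 0.1022] F [-6.  -0.1  1.4] M [ 0.06 -1.28 -0.01] station -0.0023 lat -0.0007
```

Request:
send_rows(moves=[[0, 0, 0, 0.002, 0, 0, 0.02], [0, 0, 0, 0.004, 0, 0, 0.02], [0, 0, 0, 0.006, 0, 0, 0.02], [0, 0, 0, 0.008, 0, 0, 0.02], [0, 0, 0, 0.008, 0, 0, 0.02]])

```text
time: 23.05
tool_pos: [0.623, 0.1597, 0.1022]
tcp_rot: [-0.001, 0.643, 0.766, -0.001]
force: [1.7, -1.3, -4.8]
finger_gap: 0.411
grip_force: 79.9
```

```bash
python3 st.py
```

```text
23.05 [0.623  0.1597 0.1022] F [-1.5  1.5  4.8] M [-0.39 -0.43  0.01] station 0.0059 lat -0.0006
```

Request:
send_rows(moves=[[0, 0, 0, 0.002, 0, 0, 0.02], [0, 0, 0, 0.004, 0, 0, 0.02], [0, 0, 0, 0.006, 0, 0, 0.02], [0, 0, 0, 0.008, 0, 0, 0.02], [0, 0, 0, 0.008, 0, 0, 0.02]])

```text
time: 23.55
tool_pos: [0.6218, 0.1665, 0.1022]
tcp_rot: [-0.001, 0.643, 0.766, -0.002]
force: [2.4, -8.9, -3.1]
finger_gap: 0.41
grip_force: 80.0
```

```bash
python3 st.py
```

```text
23.55 [0.6218 0.1665 0.1022] F [-9.2  0.9  3.1] M [-0.17 -1.9  -0.04] station 0.0127 lat -0.0006
```

Request:
send_rows(moves=[[0, 0, 0, 0.002, 0, 0, 0.02], [0, 0, 0, 0.004, 0, 0, 0.02], [0, 0, 0, 0.006, 0, 0, 0.02], [0, 0, 0, 0.008, 0, 0, 0.02], [0, 0, 0, 0.01, 0, 0, 0.02], [0, 0, 0, 0.01, 0, 0, 0.02]])

```text
time: 24.15
tool_pos: [0.6206, 0.1734, 0.1022]
tcp_rot: [0.0, 0.644, 0.765, -0.003]
force: [1.2, -16.9, -0.4]
finger_gap: 0.405
grip_force: 80.2
```

```bash
python3 st.py; python3 - <<'E'
from h import *
im=cams.camera("wrist");cv2.imwrite("pics/w13f.png",im)
print([(r,int(im[r,318,1])) for r in range(200,275)])
E
```

```text
24.15 [0.6206 0.1734 0.1022] F [-16.9  -1.6   0.4] M [ 0.29 -3.5  -0.07] station 0.0198 lat -0.0006
[(200, 172), (201, 182), (202, 182), (203, 164), (204, 132), (205, 163), (206, 181), (207, 183), (208, 182), (209, 164), (210, 161), (211, 165), (212, 165), (213, 166), (214, 168), (215, 168), (216, 167), (217, 168), (218, 168), (219, 168), (220, 168), (221, 168), (222, 168), (223, 168), (224, 168), (225, 168), (226, 168), (227, 168), (228, 168), (229, 168), (230, 168), (231, 169), (232, 169), (233, 169), (234, 169), (235, 169), (236, 169), (237, 169), (238, 168), (239, 169), (240, 168), (241, 167), (242, 167), (243, 166), (244, 166), (245, 166), (246, 165), (247, 165), (248, 164), (249, 164), (250, 164), (251, 163), (252, 163), (253, 162), (254, 161), (255, 159), (256, 153), (257, 129), (258, 100), (259, 90), (260, 114), (261, 164), (262, 181), (263, 181), (264, 171), (265, 157), (266, 147), (267, 105), (268, 68), (269, 60), (270, 60), (271, 73), (272, 129), (273, 148), (274, 149)]
```

```bash
python3 - <<'E'
from h import *
c=cams.calibration("wrist");u=np.array([-.1736,.9848]);s=telemetry.state()["tool_pos"]
for n,r,z in(("cap",260.3,.132),("cap",260.3,.130),("med top",257,.140),("med top",257,.139),("med tape-wide joint",210,.139),("j",204,.139)):
    print(n,z,((plane(c,(318,r),z)[:2]-s[:2])@u).round(4))
E
```

```text
cap 0.132 0.0189
cap 0.13 0.0178
med top 0.14 0.0249
med top 0.139 0.0244
med tape-wide joint 0.139 0.0439
j 0.139 0.0463
```

Request:
send_rows(moves=[[0, 0, 0, -0.004, 0, 0, 0.02], [0, 0, 0, -0.008, 0, 0, 0.02], [0, 0, 0, -0.011, 0, 0, 0.02], [0, 0, 0, -0.0135, 0, 0, 0.02], [0, 0, 0, -0.0135, 0, 0, 0.02], [0, 0, 0, -0.0135, 0, 0, 0.02]])

```text
time: 24.8
tool_pos: [0.6223, 0.1637, 0.1022]
tcp_rot: [-0.001, 0.643, 0.766, -0.001]
force: [2.9, -5.9, -4.5]
finger_gap: 0.406
grip_force: 80.0
```

```bash
python3 st.py
```

```text
24.8 [0.6223 0.1637 0.1022] F [-6.3  1.9  4.5] M [-0.35 -1.37 -0.04] station 0.0099 lat -0.0006
```

Request:
send_rows(moves=[[0, 0, 0, -0.002, 0, 0.0005, 0.02], [0, 0, 0, -0.004, 0, 0.0005, 0.02], [0, 0, 0, -0.004, 0, 0.0005, 0.02], [0, 0, 0, -0.004, 0, 0.0005, 0.05], [0, 0, 0, -0.004, 0, 0.0005, 0.0854], [0, 0, 0, -0.004, 0, 0.0005, 0.0854], [0, 0, 0, -0.004, 0, 0.0005, 0.0854], [0, 0, 0, -0.004, 0, -0.03, 0.0854], [0, 0, 0, -0.004, 0, -0.07, 0.0854], [0, 0, 0, -0.004, 0, -0.11, 0.0854], [0, 0, 0, -0.004, 0, -0.11, 0.0854]])

```text
time: 25.9
tool_pos: [0.6254, 0.1622, 0.2189]
tcp_rot: [0.001, 0.643, 0.766, 0.003]
force: [-0.6, 0.6, 0.0]
finger_gap: 0.999
grip_force: 0.0
```

```bash
python3 st.py; python3 - <<'E'
from h import *
c=cams.calibration("wrist");im=cams.camera("wrist");cv2.imwrite("pics/w14f.png",im)
print([int(x) for x in im[0:260,317,1]])
tip=np.array([.6246,.154,.115]);u=np.array([-.1736,.9848,0])
for n,st,z in(("wide/med joint",52,.140),("med outer",27,.140),("cap front home",24,.132),("cap back home",-4,.132),("cap back floor",-4,.097)):
    print(n,proj(c,tip*[1,1,0]+[0,0,z]+u*st/1000).round(1))
E
```

```text
25.9 [0.6254 0.1622 0.2189] F [ 0.7 -0.5 -0. ] M [-0.04  0.02 -0.  ] station 0.008 lat 0.0022
[133, 134, 134, 133, 134, 134, 133, 134, 135, 135, 135, 134, 134, 135, 135, 135, 136, 135, 135, 135, 135, 135, 135, 135, 135, 135, 135, 136, 136, 135, 135, 136, 136, 136, 135, 136, 135, 135, 135, 135, 135, 135, 136, 135, 135, 134, 134, 134, 134, 132, 110, 79, 64, 63, 62, 65, 87, 132, 145, 146, 146, 146, 146, 146, 146, 146, 146, 146, 143, 140, 136, 127, 102, 80, 99, 111, 113, 113, 114, 114, 113, 113, 111, 111, 164, 180, 141, 132, 162, 180, 185, 185, 186, 186, 186, 186, 186, 186, 185, 186, 186, 187, 186, 186, 186, 186, 186, 186, 187, 186, 186, 186, 186, 187, 186, 187, 186, 187, 187, 187, 187, 186, 187, 186, 187, 187, 186, 187, 187, 187, 187, 187, 187, 187, 187, 187, 187, 187, 187, 187, 187, 187, 187, 187, 188, 187, 187, 187, 187, 188, 188, 185, 169, 135, 158, 179, 160, 169, 179, 147, 156, 173, 180, 182, 183, 183, 184, 184, 184, 184, 185, 184, 184, 182, 181, 180, 180, 179, 178, 178, 177, 175, 174, 174, 172, 161, 127, 143, 173, 149, 130, 161, 174, 171, 127, 80, 95, 153, 173, 169, 123, 78, 94, 152, 171, 168, 123, 78, 93, 151, 169, 167, 124, 81, 94, 150, 168, 165, 112, 73, 108, 153, 166, 162, 148, 142, 141, 142, 142, 142, 142, 142, 142, 141, 141, 140, 139, 139, 139, 139, 138, 138, 138, 138, 138, 138, 139, 140, 140, 140, 140, 140, 140, 141, 141, 141, 141, 141, 141, 141]
wide/med joint [313.6 155. ]
med outer [313.7 188.1]
cap front home [313.8 188.9]
cap back home [313.9 222.1]
cap back floor [314.2 207.7]
```

```bash
python3 - <<'E'
from h import *
c=cams.calibration("wrist");u=np.array([-.1736,.9848]);tip=np.array([.6246,.154])
for n,r,z in(("disc face/wide edge",83.6,.140),("joint",156.3,.140),("joint",159.5,.140),("med outer",190.5,.140),("cap back",224.8,.132),("disc top front",83.6,.139)):
    print(n,r,((plane(c,(314,r),z)[:2]-tip)@u*1000).round(1))
im=cams.camera("scene");cv2.imwrite("pics/s14.png",im);t=cams.camera("top");cv2.imwrite("pics/t14.png",t)
E
```

```text
disc face/wide edge 83.6 99.9
joint 156.3 51.2
joint 159.5 48.9
med outer 190.5 25.6
cap back 224.8 -5.5
disc top front 83.6 99.9
```

```bash
python3 -c "
from cell import ticket;print(ticket.sign_off())"
```

```text
the job is handed in; nothing more can be done
None
```

The rack is loaded and handed in at about 26 s of the 72 s: wide spool against the disc, medium spool against it, and the cap pressed home with about 17 N. The last wrist image agrees to about 1 mm, but the sign-off gave no verdict. The arm never went to the narrow spool, bottles, gallipot or pen, though I took no final measurement of them.

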